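# Hold the bag clip open astride the recipe card's edge

## Task

Pick the blue spring clip off the lazy Susan, squeeze its two tails to spread the jaws wide, and bring it to the card so that the open jaws straddle the free left-hand edge of the recipe card, about halfway up, touching neither face of the card, so that I can slip a note in beside it. Finish while still holding the clip squeezed open there: do not let it close and do not let go. Do not shift the card stand, and leave the jars standing on the lazy Susan.

Things in the scene. Friction and masses are not known exactly. Their poses are not given: they have to be found in the camera images.
- clip: blue plastic bag clip, 107 mm long, 24 mm wide, 40 g, like a big clothes peg: a spring shuts the jaws, squeezing the tails opens them. It starts lying on its side on the lazy Susan, hinge pin upright. Origin on the pin's axis at the underside; z along the pin (body fills z 0 to 24 mm). Frame of lever A: shut, x points to the jaws, y to lever A. Jaws reach 51 mm ahead of the pin, tails 55 mm behind
- clip_lever (a joint): opening angle between the clip's two levers: 0 shut (lips meet), 0.60 rad fully open (stop; lips gape about 29 mm). Squeezing force at the tail ends: about 5 N to start opening, about 11 N at fully open, so a grip of 4 N holds it shut and one of 18 to 25 N opens it fully and keeps it open
- tip_a (a point): inner side of lever A's jaw lip, mid-width (12 mm above the clip's underside), 49 mm ahead of the hinge pin; lever A lies on the clip's +y side; axes are lever A's
- tip_b (a point): the same point of lever B's jaw lip (the lever on the -y side); axes are lever B's, equal to lever A's when the clip is shut
- tail_a (a point): round tail end of lever A (5 mm thick), mid-width, 52 mm behind the pin. Midline of the clip: from midway between the tails to midway between the tips. The tails measure 53 mm over their outsides when shut, about 20 mm when fully open. A grip across the tails, centred 7 mm from their ends towards the pin, bears on the round ends
- tail_b (a point): the round tail end of lever B, mirror image of tail_a
- susan: foot of the lazy Susan, fixed; origin on its spin axis at the worktop. It carries a pale wooden disc, 280 mm across, top 24 mm above the worktop, which spins freely at a touch. The clip lies on the part of the disc nearest the robot, the jars stand on the far part
- card_stand: stiff recipe card, 150 x 105 x 3 mm, upright in a slotted dark wooden block (60 mm deep, 110 mm wide, 22 mm high; card and block are one piece, 0.6 kg, standing loose). Origin: centre of the underside. -x is the printed front of the card, z is up, the card lies in the y-z plane: y from -75 to +75 mm, z from 6 to 111 mm, x within 1.5 mm of 0
- card_edge (a point): middle of the free, upright left-hand edge of the card as seen from its front (at y = +75 mm, 66 mm above the worktop); axes as card_stand: +y points out of the card
- spice_2: spice jar with green label and red cap, 45 mm across, 106 mm high, origin under its centre
- spice_3: spice jar with brown label and red cap, 45 mm across, 106 mm high, origin under its centre
- salt_shaker: salt shaker with grey top, 44 mm across, 90 mm high, origin under its centre
Mind the look-alikes: they are no part of the job. There is more than one size of the clip; the job needs the larger. What is shaped like the spice_3 but yellow is not meant.

How it is judged:
By the outcome, as a careful person would: the job done as asked, in the order asked, and still so for the second after the job is handed in, while the arm keeps its last pose, push and grip.
It also fails if it takes over 38 s, if anything falls off the work surface, if the arm or the gripper's body presses on something with over 40 N, if the wrist force passes 120 N, or if a joint passes its speed limit or range.

## Robot

A 6-joint arm with a two-finger parallel gripper is mounted at the origin on a cart in front of the work surface, level with it; the furniture and walls round the work are solid. World frame = base frame: x ahead of the robot, y to its left, z up, the work surface at z = 0. Lengths are in m, angles in rad, forces in N, time in s.
With the tool pointing down it reaches from about 0.375 to 0.9 m from the base axis. Payload 3.1 kg.
Tool frame: the origin (TCP) lies on the centre line of the jaws, within the pads' length; the fingertips stand ahead of it and the grasp point (between the pads) lies 3 mm ahead of it (robot.tip_reach is the z of the fingertips in the tool frame, in m); z points along the fingers, y is the line along which they close (so a half turn about z gives the same grasp; the last joint's range is limited). The gripper opens to 87 mm and grips with 3 to 60 N. Pads are 19 mm wide; open, the fingers measure 117 mm over their backs; the gripper's body (75 mm by 190 mm) begins 51 mm behind the grasp point.
Start: joints at [1.119, 0.527, 1.433, -0, 1.181, -0.178], TCP at [0.168, 0.602, 0.245] pointing down, gripper open.
Joint ranges: [-3.08, 3.08], [-0.75, 2.2], [0.22, 2.44], [-1.43, 4.57], [0, 2.65], [-2.85, 2.85]. Speed limits (rad/s): [2.79, 2.79, 3.14, 3.14, 3.14, 3.14].

## Interface

Orientations are given as a unit quaternion [x, y, z, w].
In Python, from rig import sensors, eyes, ticket, robot gives the robot as it stands.
- The arm moves only by the tool drive_tool, never from a script. Its argument "deltas" is a list that holds one entry, the list of rows, each a list of 6 numbers: the shift along the tool's x, y, z in mm, then the turn, a rotation vector about the tool's x, y, z in rad. A call has 1 to 8 rows; each row shifts and turns the commanded pose from where the row before left it, along the tool's axes as they then stand; what a row does not reach is not made up. A row lasts 1/12 s, in which the tool goes at most 41.7 mm and 7.16 degrees, less where a joint would pass 70% of its speed; a pose out of reach is approached as far as the arm can. A call is refused whole if a number of a shift passes 41.7 or a number of a turn 0.125, either way. A call with a gripper value outside its range is refused whole. "gripper" is the opening in per cent of the stroke, from 0 (shut) to 100 (fully open), set as the call begins (left out, the last holds). The fingers move at their own pace and stop on an object; "squeeze" is the grip in N (left out, the last holds). Time passes only in rows, so rows that do not move let the fingers close. It gives the time, the measured TCP pose, the force, the opening and the grip force at its end, in the units of the state.
- sensors.get_obs(): the state, without advancing time (a new reading comes with each control period).
- eyes.camera(name): name is "side" or "top"; returns a dict with "img" (480x640x3 uint8, red, green, blue), "fov_y" (degrees; the focal length in pixels is half the picture's height over the tangent of half this angle, whatever the lens; pixels are square), "cx", "cy" (the principal point, pixels), "D" ([k1, k2, p1, p2, k3] as OpenCV has them; the pictures are not rectified), "xyz" and "attitude" of the camera in the world. Camera axes: x right, y up, looking along -z (the intrinsics and any distortion apply to the point x, -y, -z); pixel columns grow to the right and rows downward; lengths in m; the calibration is good to about 2 mm. A picture is of the moment at which its call begins. There is no depth.
- ticket.hand_in(): hands the job in; it is judged then, once.
The state is a dict: "time": time; "q": joint angles; "joint_velocities": joint speeds; "joint_torque": joint torques, N m; "position": TCP position; "tool_rot": TCP orientation; "ft_force": force on the tool from outside, world axes, zero at the start; "moment": the same for the moment, N m; "grip_width": finger opening in m; "grip_force": force on a finger pad.
Only numpy, scipy, OpenCV 4.12 (cv2) and the standard library are available. Lean on these libraries where they do the work, as an engineer would, in place of code of your own. Each camera call takes 0.05 s, during which the arm holds its last target. There are 200 camera calls.

## Working session

There is one attempt and no reset: what is moved stays moved. The work goes in short steps, Python scripts to look and compute and a tool call to move; the robot and the scene stay as the last step left them, time stands still between calls to the robot, and variables do not carry over. Pictures are saved under pics/ and viewed, at most 10 in all, crops included, and the job is handed in when it is done.

Besides the shell and the picture viewer there is one more tool, called as name([rows], argument=value, ...), one row to a line, values as JSON. drive_tool: Moves the arm, as the interface text tells. Its arguments: {"type":"object","properties":{"deltas":{"type":"array"},"gripper":{"type":"number"},"squeeze":{"type":"number"}},"required":["deltas"]}

```bash
mkdir -p pics; ls; python3 - <<'E'
from rig import sensors, eyes, ticket, robot
import cv2,pickle
print(sensors.get_obs()); print(robot.tip_reach)
for n in("top","side"):
    c=eyes.camera(n); pickle.dump(c,open(f"{n}0.pkl","wb")); cv2.imwrite(f"pics/{n}0.png",c["img"][:,:,::-1])
    print({k:v for k,v in c.items() if k!="img"})
E
```

```text
pics
{'time': 0.0, 'q': array([ 1.11949467e+00,  5.28482821e-01,  1.43393704e+00, -3.63795534e-05,
        1.18139333e+00, -1.78515402e-01]), 'joint_velocities': array([-0.00179274, -0.00025985, -0.00251437,  0.00038928, -0.00086632,
       -0.00131489]), 'joint_torque': array([-9.18532714e-04, -4.40046465e+01, -1.76587933e+01,  6.33652532e-02,
        5.81317465e-02, -1.31751403e-04]), 'position': array([0.16806191, 0.60124662, 0.24355031]), 'tool_rot': array([ 1.35963686e-01,  9.90713199e-01, -1.06088099e-03, -3.27889878e-04]), 'ft_force': array([-0.35234001, -0.59895143, -0.15707802]), 'moment': array([ 0.01171718,  0.00056809, -0.04029787]), 'grip_force': 0.0, 'grip_width': 0.08703048015279387}
0.022
{'fov_y': 52.82138667196532, 'cx': 315.6553847481609, 'cy': 246.0124685440536, 'D': array([-0.03723852,  0.        ,  0.        ,  0.        ,  0.        ]), 'xyz': array([0.23861982, 0.14309545, 1.18664747]), 'attitude': array([-0.07241144,  0.07511193,  0.71267793, -0.69368938])}
{'fov_y': 52.73433159579705, 'cx': 311.2539347109117, 'cy': 244.06870737684508, 'D': array([0.03535173, 0.        , 0.        , 0.        , 0.        ]), 'xyz': array([0.56191202, 1.00705917, 0.63874779]), 'attitude': array([0.01370353, 0.4768727 , 0.87823751, 0.03321916])}
```

View pics/top0.png

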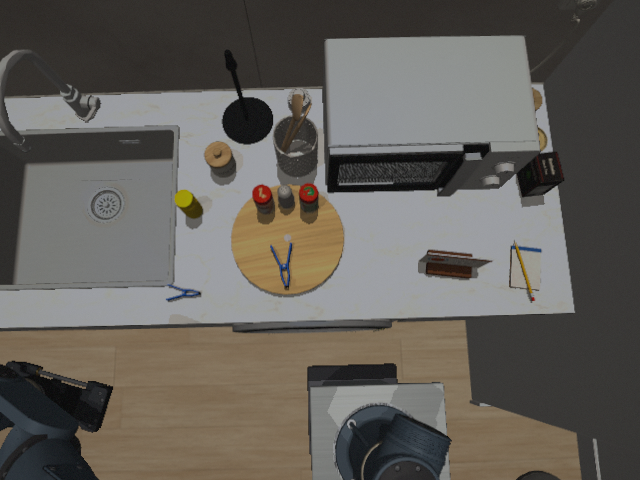

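View pics/side0.png

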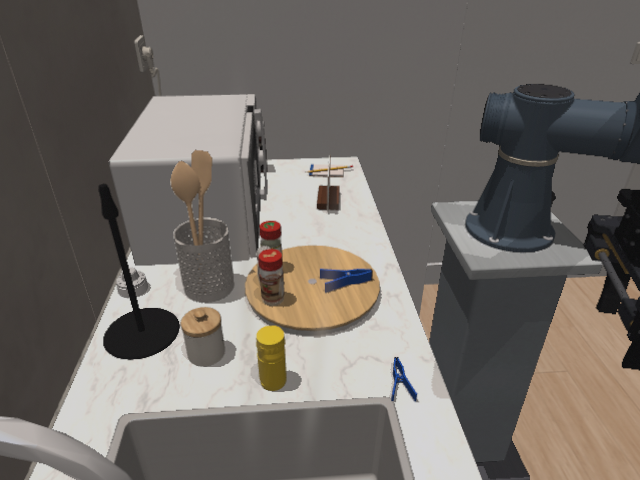

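The top view shows two blue clips. The large one is on the lazy Susan at (285,265) with its jaws towards the robot, and the small look-alike is on the worktop at (183,293). The card stand is at (452,263). The yellow jar at (188,204) is also a look-alike. I choose the clip on the disc and will check it, and the card, in one close crop.

```bash
cat > h.py <<'E'
import numpy as np,cv2,pickle
from scipy.spatial.transform import Rotation as R
def K(c):
    f=240/np.tan(np.radians(c["fov_y"])/2); return np.array([[f,0,c["cx"]],[0,f,c["cy"]],[0,0,1.]])
def rays(c,px):
    p=cv2.undistortPoints(np.array(px,float).reshape(-1,1,2),K(c),c["D"]).reshape(-1,2)
    d=np.c_[p[:,0],-p[:,1],-np.ones(len(p))]; return R.from_quat(c["attitude"]).apply(d)
def onz(c,px,z):
    d=rays(c,px); return c["xyz"]+d*((z-c["xyz"][2])/d[:,2])[:,None]
def proj(c,P):
    p=R.from_quat(c["attitude"]).inv().apply(np.atleast_2d(P)-c["xyz"])*[1,-1,-1]
    return cv2.projectPoints(p,np.zeros(3),np.zeros(3),K(c),c["D"])[0].reshape(-1,2)
def tri(c1,p1,c2,p2):
    A=0;b=0
    for c,p in((c1,p1),(c2,p2)):
        d=rays(c,[p])[0]; d/=np.linalg.norm(d); M=np.eye(3)-np.outer(d,d); A=A+M; b=b+M@c["xyz"]
    return np.linalg.solve(A,b)
def blue(c,lo=(100,110,40),hi=(130,255,255)):
    return cv2.inRange(cv2.cvtColor(c["img"],cv2.COLOR_RGB2HSV),lo,hi)
def crop(img,x0,y0,w,h,s): return cv2.resize(img[y0:y0+h,x0:x0+w,::-1],None,fx=s,fy=s,interpolation=cv2.INTER_CUBIC)
E
python3 - <<'E'
from h import *
t=pickle.load(open("top0.pkl","rb"));s=pickle.load(open("side0.pkl","rb"))
a=crop(t["img"],225,180,125,120,3.2);b=crop(t["img"],412,235,90,60,4.4)
d=crop(s["img"],300,150,70,70,4.4);e=crop(s["img"],235,215,150,110,2.6)
W=np.zeros((600,800,3),np.uint8)
for im,(x,y) in((a,(0,0)),(b,(400,0)),(d,(402,275)),(e,(0,386))):
    h,w=im.shape[:2];h=min(h,600-y);w=min(w,800-x);W[y:y+h,x:x+w]=im[:h,:w]
cv2.imwrite("pics/c1.png",W)
m=blue(t)
n,l,st,ce=cv2.connectedComponentsWithStats(m)
for i in range(1,n):
    if st[i,4]>15: print("top",st[i],ce[i])
m=blue(s)
n,l,st,ce=cv2.connectedComponentsWithStats(m)
for i in range(1,n):
    if st[i,4]>15: print("side",st[i],ce[i])
E
```

```text
top [271 243  21  43 166] [284.05421687 264.22891566]
top [519 247  22   5  60] [529.68333333 248.93333333]
top [166 285  33  15  84] [182.25       293.01190476]
side [332 269  40  19 453] [352.66225166 276.61589404]
side [392 358  25  43 313] [401.84664537 379.03833866]
```

View pics/c1.png

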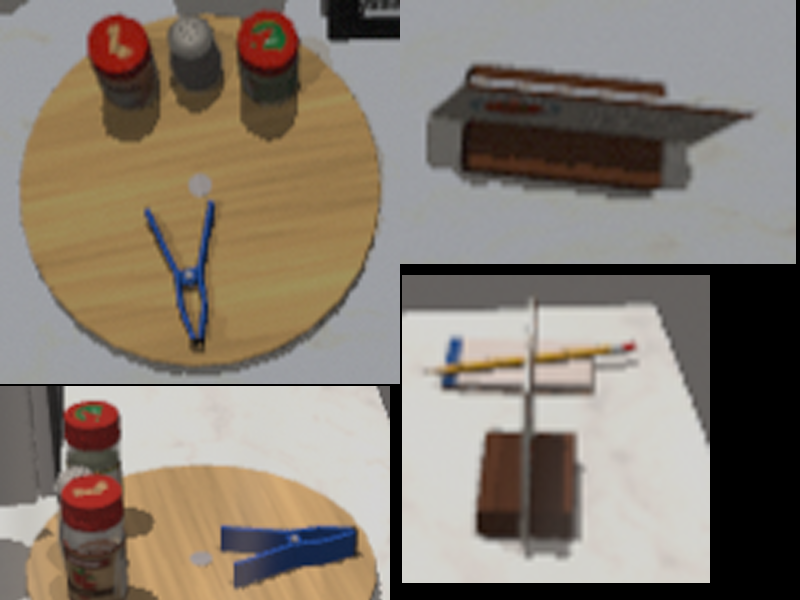

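The crop confirms the large clip. Its pin is at (284.4,266.2), its tails at (271,245.6) and (290.6,244), and its lips at (287,288), towards the robot. The card's top edge runs from (428,254.5) to (493,261).

```bash
python3 - <<'E'
from h import *
np.set_printoptions(precision=4,suppress=True)
t=pickle.load(open("top0.pkl","rb"));s=pickle.load(open("side0.pkl","rb"))
for n,p,z in(("pin",(284.4,266.2),.048),("tl",(271.2,245.6),.048),("tr",(290.6,244),.048),("jaw",(286.9,287.8),.048),("hub",(287.5,238),.024),
  ("cardTL",(427.9,254.5),.111),("cardTR",(492.7,261.3),.111),("cardBL",(418.8,262),.006),
  ("jarL",(263,193.5),.13),("jarR",(308.7,193),.13),("shaker",(285,191),.114)):
    print(n,onz(t,[p],z)[0])
# block brown top
h=cv2.cvtColor(t["img"],cv2.COLOR_RGB2HSV)
for lbl,c,roi in(("top",t,(412,235,90,60)),("side",s,(300,175,60,45))):
    x,y,w,hh=roi; hs=cv2.cvtColor(c["img"],cv2.COLOR_RGB2HSV)[y:y+hh,x:x+w]
    m=((hs[...,0]<12)|(hs[...,0]>170))&(hs[...,1]>90)&(hs[...,2]<150)
    ys,xs=np.nonzero(m); print(lbl,xs.min()+x,xs.max()+x,ys.min()+y,ys.max()+y, len(xs))
# side: blue mask of clip, tails / pin
print("side tri pin",tri(t,(284.4,266.2),s,(235+293/2.6,215+(540-386)/2.6)))
print("tails",tri(t,(290.6,244),s,(235+222/2.6,215+(528-386)/2.6)),tri(t,(271.2,245.6),s,(235+236/2.6,215+(564-386)/2.6)))
# side: card near edge, plane of px column 329 at y of cardTL
E
```

```text
pin [0.4328 0.2114 0.048 ]
tl [0.484  0.2425 0.048 ]
tr [0.4866 0.1957 0.048 ]
jaw [0.3808 0.2062 0.048 ]
hub [0.5072 0.2042 0.024 ]
cardTL [ 0.4401 -0.1186  0.111 ]
cardTR [ 0.4204 -0.2654  0.111 ]
cardBL [ 0.4415 -0.12    0.006 ]
jarL [0.5888 0.2532 0.13  ]
jarR [0.5871 0.1485 0.13  ]
shaker [0.5988 0.2036 0.114 ]
top 426 489 250 277 514
side 317 338 186 208 327
side tri pin [0.434  0.2116 0.0426]
tails [0.4882 0.1955 0.0456] [0.4835 0.2428 0.0461]
```

drive_tool([
  [[-33,-24,0,0,0,0.12],[-36,-20,0,0,0,0.12],[-38,-15,0,0,0,0.12],[-40,-11,0,0,0,0.12],[-41,-6,0,0,0,0.12],[-41,-1,0,0,0,0.12],[-41,4,0,0,0,0.12],[-40,9,0,0,0,0.12]],
], gripper=100)

```text
time: 0.77
position: [0.3743, 0.343, 0.2443]
tool_rot: [0.58, 0.814, -0.0, -0.0]
ft_force: [-0.5, 0.7, -0.7]
grip_width: 0.0874
grip_force: 0.0
```

drive_tool([
  [[0,0,0,0,0,0.12],[0,0,0,0,0,0.12],[0,0,0,0,0,0.12],[0,0,0,0,0,0.12],[0,0,0,0,0,0.12],[0,0,0,0,0,0.12],[0,0,0,0,0,0.12],[0,0,0,0,0,0.12]],
])

```text
time: 1.43
position: [0.3734, 0.3446, 0.2442]
tool_rot: [0.891, 0.454, -0.001, 0.0]
ft_force: [0.0, -0.2, -0.5]
grip_width: 0.0869
grip_force: 0.0
```

drive_tool([
  [[0,0,0,0,0,0.12],[0,0,0,0,0,0.12],[0,0,0,0,0,0.12],[0,0,0,0,0,0.12],[0,0,0,0,0,0.12],[0,0,0,0,0,0.12],[0,0,0,0,0,0.12],[0,0,0,0,0,0]],
])

```text
time: 2.1
position: [0.3734, 0.3447, 0.2442]
tool_rot: [0.999, 0.053, -0.0, 0.0]
ft_force: [-1.0, -0.4, 1.0]
grip_width: 0.0868
grip_force: 0.0
```

```bash
cat >> h.py <<'E'
def need(P,yaw_y):
    "tool-axis shift (mm) to TCP P and turn about tool z to bring tool y to world angle yaw_y (deg)"
    from rig import sensors
    o=sensors.get_obs(); r=R.from_quat(o["tool_rot"]); M=r.as_matrix()
    a=np.degrees(np.arctan2(M[1,1],M[0,1]))
    print("t",round(o["time"],2),"pos",o["position"].round(4),"ytool",a.round(2),"tilt xyz",M[:,2].round(4),"q",o["q"].round(3),
      "\nshift mm",(r.inv().apply(np.array(P)-o["position"])*1000).round(1),"turn z",round(np.radians(a-yaw_y),3),"grip",o["grip_width"],o["grip_force"])
E
python3 -c "
from h import *
need([.4775,.217,.15],-83)"
```

```text
t 2.1 pos [0.3734 0.3447 0.2442] ytool -83.88 tilt xyz [-8.e-04 -5.e-04 -1.e+00] q [ 0.525  0.372  1.721 -0.     1.049  1.989] 
shift mm [ 90.  138.   94.2] turn z -0.015 grip 0.08684109667838465 0.0
```

drive_tool([
  [[18,27.6,0,0,0,-0.015],[18,27.6,0,0,0,0],[18,27.6,0,0,0,0],[18,27.6,0,0,0,0],[18,27.6,0,0,0,0],[0,0,40,0,0,0],[0,0,40,0,0,0],[0,0,14,0,0,0]],
])

```text
time: 2.77
position: [0.4772, 0.2171, 0.1464]
tool_rot: [0.998, 0.063, -0.004, 0.001]
ft_force: [-0.4, -0.1, 0.0]
grip_width: 0.0871
grip_force: 0.0
```

drive_tool([
  [[0,0,0,0,0,0]],
])

```text
time: 2.85
position: [0.4767, 0.2175, 0.1466]
tool_rot: [0.998, 0.063, -0.005, 0.001]
ft_force: [-0.7, -0.8, -0.5]
grip_width: 0.087
grip_force: 0.0
```

```bash
python3 - <<'E'
from h import *
from rig import eyes
need([.4775,.217,.049],-83)
s=eyes.camera("side");t=eyes.camera("top")
W=np.zeros((600,800,3),np.uint8)
a=crop(s["img"],230,130,200,200,2);b=crop(t["img"],235,180,130,130,3)
W[:400,:400]=a;W[:390,400:790]=b
cv2.imwrite("pics/c2.png",W)
E
```

```text
t 2.85 pos [0.4767 0.2175 0.1466] ytool -82.8 tilt xyz [-0.0095 -0.0021 -1.    ] q [ 0.215  0.54   1.77  -0.     0.841  1.66 ] 
shift mm [ 1.7  0.6 97.6] turn z 0.004 grip 0.08696243547378457 0.0
```

View pics/c2.png

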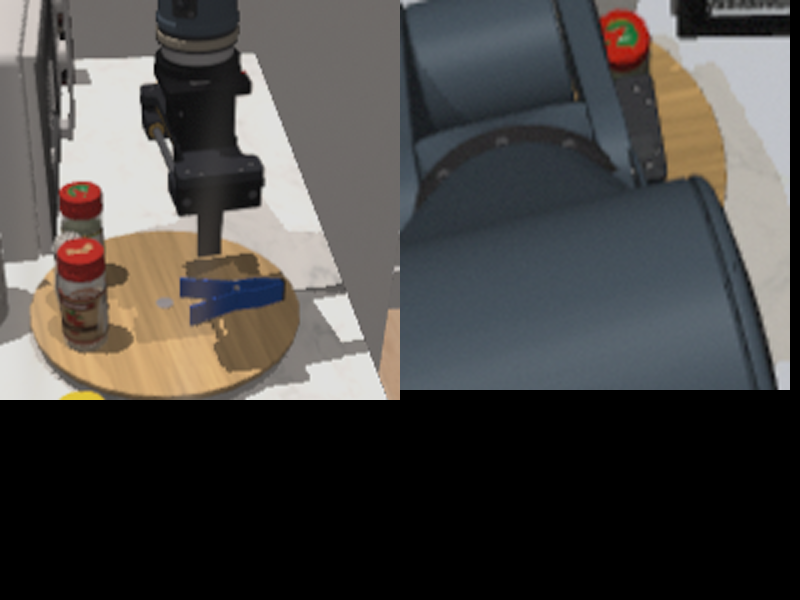

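The side view shows the fingers over the tails of the clip (crop 205,250), with the jars at crop (80,290) well clear. I'm descending.

drive_tool([
  [[1.5,0.5,25,0,0,0],[0,0,25,0,0,0],[0,0,20,0,0,0],[0,0,15,0,0,0],[0,0,8,0,0,0],[0,0,0,0,0,0],[0,0,0,0,0,0]],
])

```text
time: 3.53
position: [0.4822, 0.2188, 0.0587]
tool_rot: [0.998, 0.062, 0.001, -0.0]
ft_force: [-0.2, -0.3, 0.3]
grip_width: 0.0869
grip_force: 0.0
```

```bash
python3 - <<'E'
from h import *
from rig import eyes
need([.4775,.217,.049],-83)
s=eyes.camera("side");pickle.dump(s,open("s3.pkl","wb"))
cv2.imwrite("pics/c3.png",crop(s["img"],240,160,170,140,4))
E
```

```text
t 3.53 pos [0.4822 0.2188 0.0587] ytool -82.85 tilt xyz [ 2.3e-03  5.0e-04 -1.0e+00] q [0.215 0.696 1.812 0.    0.631 1.661] 
shift mm [-4.9  1.2  9.6] turn z 0.003 grip 0.08685564094349982 0.0
```

View pics/c3.png

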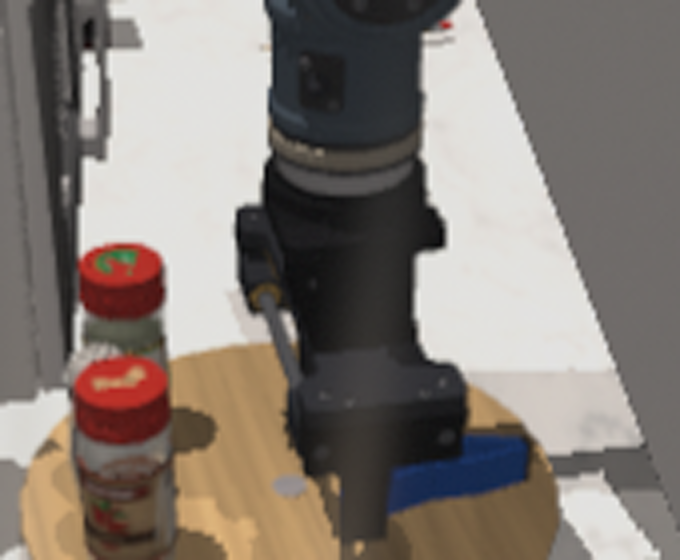

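drive_tool([
  [[-5,1,4,0,0,0],[0,0,5,0,0,0],[0,0,0,0,0,0],[0,0,0,0,0,0]],
])

```text
time: 3.92
position: [0.4762, 0.2167, 0.0486]
tool_rot: [0.998, 0.062, -0.0, 0.0]
ft_force: [0.5, -0.4, -0.6]
grip_width: 0.087
grip_force: 0.0
```

```bash
python3 -c "
from h import *
need([.4775,.217,.049],-83)"
```

```text
t 3.92 pos [0.4762 0.2167 0.0486] ytool -82.9 tilt xyz [-2.e-04 -1.e-04 -1.e+00] q [ 0.213  0.711  1.829 -0.     0.601  1.66 ] 
shift mm [ 1.4 -0.1 -0.4] turn z 0.002 grip 0.08704210858389438 0.0
```

drive_tool([
  [[1,0,0,0,0,0],[0,0,0,0,0,0],[0,0,0,0,0,0],[0,0,0,0,0,0],[0,0,0,0,0,0],[0,0,0,0,0,0],[0,0,0,0,0,0],[0,0,0,0,0,0]],
], gripper=0, squeeze=4)

```text
time: 4.58
position: [0.4774, 0.2169, 0.0486]
tool_rot: [0.998, 0.062, 0.0, -0.0]
ft_force: [-0.1, 0.1, -0.8]
grip_width: 0.0526
grip_force: 4.0
```

drive_tool([
  [[0,0,0,0,0,0],[0,0,0,0,0,0],[0,0,0,0,0,0],[0,0,0,0,0,0],[0,0,0,0,0,0],[0,0,0,0,0,0]],
], squeeze=21)

```text
time: 5.08
position: [0.4773, 0.2169, 0.0486]
tool_rot: [0.998, 0.062, -0.0, -0.0]
ft_force: [-0.2, 0.1, 0.4]
grip_width: 0.0195
grip_force: 20.9
```

```bash
python3 - <<'E'
from h import *
from rig import eyes
need([.4775,.217,.12],-83)
s=eyes.camera("side");t=eyes.camera("top")
W=np.zeros((600,800,3),np.uint8)
W[:600,:400]=crop(s["img"],290,210,100,150,4);W[:400,400:800]=crop(t["img"],230,200,100,100,4)
cv2.imwrite("pics/c4.png",W)
E
```

```text
t 5.08 pos [0.4773 0.2169 0.0486] ytool -82.91 tilt xyz [-0.  0. -1.] q [0.213 0.712 1.826 0.    0.603 1.66 ] 
shift mm [  0.2  -0.1 -71.4] turn z 0.002 grip 0.019540988121359265 20.89753744702648
```

View pics/c4.png

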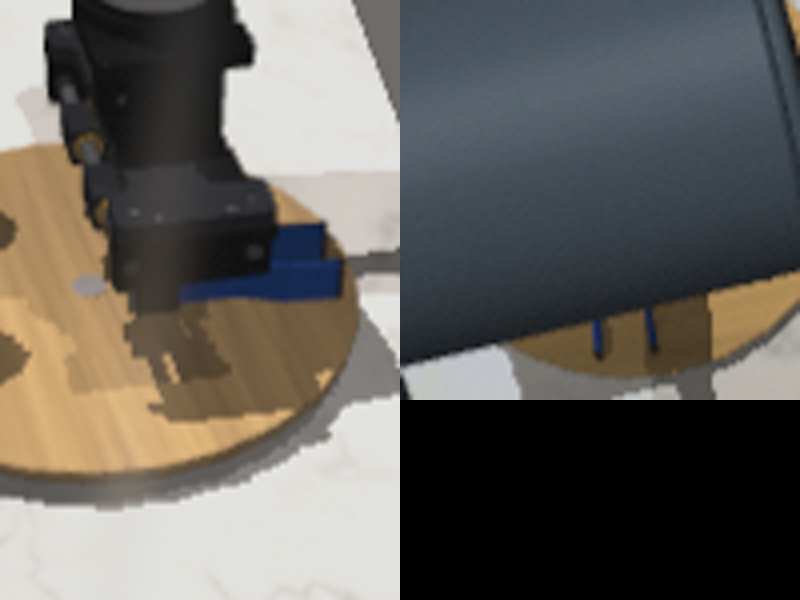

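The clip is held fully open: width 19.5 mm at 20.9 N, with the lips at top-view pixels (280,288.8) and (293.8,287.5). I'm lifting, then moving beside the card.

drive_tool([
  [[0,0,-10,0,0,0],[0,0,-20,0,0,0],[0,0,-25,0,0,0],[0,0,-26,0,0,0],[0,0,0,0,0,0],[0,25,0,0,0,0],[0,30,0,0,0,0],[0,30,0,0,0,0]],
])

```text
time: 5.85
position: [0.4875, 0.1322, 0.1299]
tool_rot: [0.998, 0.063, 0.0, 0.0]
ft_force: [-0.0, -0.7, -1.0]
grip_width: 0.0193
grip_force: 20.9
```

drive_tool([
  [[0,30,0,0,0,0],[0,30,0,0,0,0],[0,30,0,0,0,0],[0,20,0,0,0,-0.06],[0,0,0,0,0,-0.12],[0,0,0,0,0,-0.12],[0,0,0,0,0,-0.12],[0,0,0,0,0,-0.12]],
])

```text
time: 6.52
position: [0.5011, 0.0231, 0.1295]
tool_rot: [0.945, 0.328, -0.0, -0.0]
ft_force: [0.2, 1.1, -1.0]
grip_width: 0.0195
grip_force: 20.9
```

drive_tool([
  [[0,0,0,0,0,-0.12],[0,0,0,0,0,-0.12],[0,0,0,0,0,-0.12],[0,0,0,0,0,-0.12],[0,0,0,0,0,-0.12],[0,0,0,0,0,-0.12],[0,0,0,0,0,-0.05],[0,0,0,0,0,0]],
])

```text
time: 7.18
position: [0.5011, 0.0235, 0.1295]
tool_rot: [0.754, 0.657, -0.0, -0.0]
ft_force: [0.1, -0.3, -0.2]
grip_width: 0.0194
grip_force: 20.9
```

```bash
python3 - <<'E'
from h import *
from rig import eyes
need([.459,.021,.0786],-7.6)
t0=pickle.load(open("top0.pkl","rb"));print(onz(t0,[(280,288.8),(293.75,287.5)],.048))
s=eyes.camera("side");t=eyes.camera("top")
pickle.dump((s,t),open("p5.pkl","wb"))
W=np.zeros((600,800,3),np.uint8)
W[:600,:400]=crop(s["img"],280,100,100,150,4);W[:400,400:800]=crop(t["img"],360,200,133,133,3)[:400,:400] if 0 else cv2.resize(crop(t["img"],360,200,140,140,3),(400,400))
cv2.imwrite("pics/c5.png",W)
E
```

```text
t 7.18 pos [0.5011 0.0235 0.1295] ytool -7.81 tilt xyz [-6.e-04  1.e-04 -1.e+00] q [-0.176  0.545  1.844 -0.     0.753 -0.04 ] 
shift mm [ -8.2 -41.3  50.9] turn z -0.004 grip 0.019420968222825605 20.878770546587475
[[0.37890641 0.22252086 0.048     ]
 [0.38112963 0.1899499  0.048     ]]
```

View pics/c5.png

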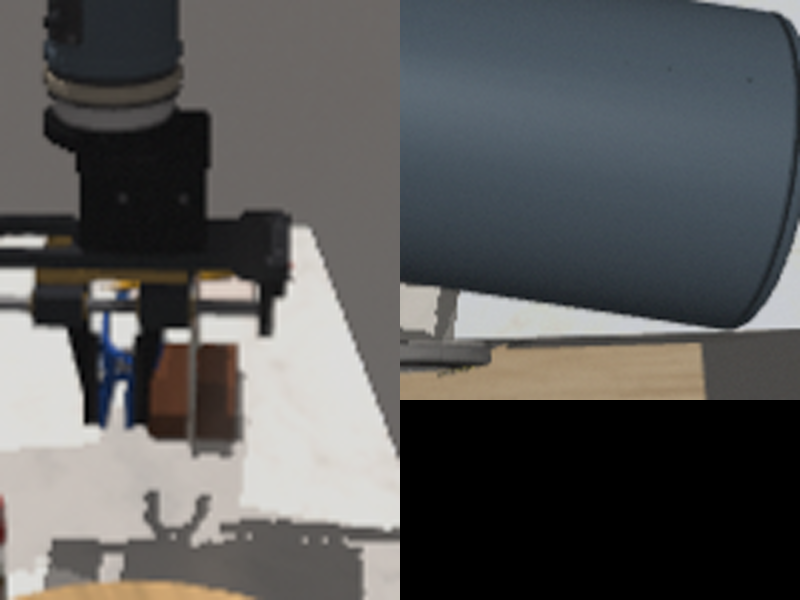

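drive_tool([
  [[-4,-20,0,0,0,-0.004],[-4,-21,0,0,0,0],[0,0,15,0,0,0],[0,0,20,0,0,0],[0,0,16,0,0,0],[0,0,0,0,0,0],[0,0,0,0,0,0]],
])

```text
time: 7.87
position: [0.4592, 0.0211, 0.0781]
tool_rot: [0.753, 0.658, -0.001, -0.001]
ft_force: [0.2, 0.5, 1.0]
grip_width: 0.0193
grip_force: 20.9
```

```bash
python3 - <<'E'
from h import *
from rig import eyes
np.set_printoptions(precision=2,suppress=True)
need([.4512,-.0377,.0786],-7.6)
s0=pickle.load(open("side0.pkl","rb"))
print("card edge proj",proj(s0,[[.4403,-.119,.006],[.4403,-.119,.022],[.4403,-.119,.066],[.4403,-.119,.111],[.4204,-.2654,.111]]))
s=eyes.camera("side");t=eyes.camera("top")
pickle.dump((s,t),open("p6.pkl","wb"))
W=np.zeros((600,800,3),np.uint8)
W[:,:400]=crop(s["img"],296,140,50,75,8);W[:400,400:800]=crop(s0["img"],296,155,50,50,8)
W[400:600,400:800]=crop(t["img"],380,220,133,66,3.02)[:200,:400] if crop(t["img"],380,220,133,66,3.02).shape[0]>=200 else cv2.resize(crop(t["img"],380,220,133,66,3),(400,200))
cv2.imwrite("pics/c6.png",W)
E
```

```text
t 7.87 pos [0.46 0.02 0.08] ytool -7.67 tilt xyz [-0.  0. -1.] q [-0.2   0.61  1.98 -0.    0.55 -0.06] 
shift mm [-59.3  -0.1  -0.5] turn z -0.001 grip 0.019259590422229304 20.895258336859115
card edge proj [[328.36 211.74]
 [328.43 206.46]
 [328.63 191.57]
 [328.85 175.73]
 [330.6  153.25]]
```

View pics/c6.png

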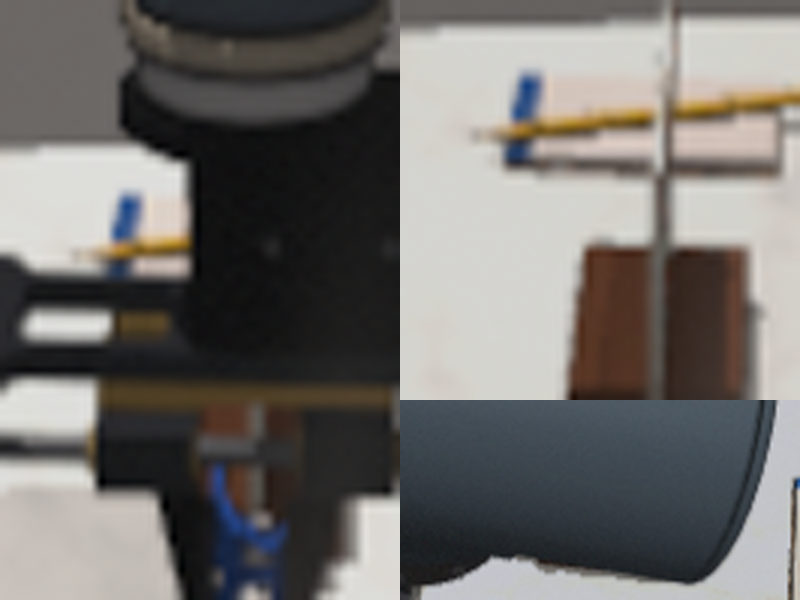

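The card edge sits at side pixel column 328.5, which matches its projected position. The open jaws, at about columns 323.5 and 331.5, are centred about it. I'm advancing 59 mm along tool −x.

drive_tool([
  [[-10,0,0,0,0,0],[-12,0,0,0,0,0],[-12,0,0,0,0,0],[-10,0,0,0,0,0],[-8,0,0,0,0,0],[-5,0,-0.5,0,0,0],[-2,0,0,0,0,0],[0,0,0,0,0,0]],
])

```text
time: 8.63
position: [0.452, -0.038, 0.0792]
tool_rot: [0.753, 0.658, 0.0, 0.0]
ft_force: [0.1, 0.2, -0.6]
grip_width: 0.0195
grip_force: 20.9
```

drive_tool([
  [[0,0,0,0,0,0],[0,0,0,0,0,0]],
])

```text
time: 8.8
position: [0.4518, -0.0371, 0.079]
tool_rot: [0.752, 0.659, -0.0, -0.0]
ft_force: [-0.5, 0.4, 0.4]
grip_width: 0.0194
grip_force: 20.9
```

```bash
python3 - <<'E'
from h import *
from rig import eyes
np.set_printoptions(precision=4,suppress=True)
need([.4512,-.0377,.0786],-7.6)
s=eyes.camera("side");t=eyes.camera("top")
pickle.dump((s,t),open("p7.pkl","wb"))
W=np.zeros((600,800,3),np.uint8)
W[:,:400]=crop(s["img"],301,160,50,75,8);W[:400,400:800]=cv2.resize(crop(t["img"],400,235,80,80,5),(400,400))
cv2.imwrite("pics/c7.png",W)
# expected lip/card pixels
p=np.array([.4512,-.0377]);u=np.array([-.133,-.991]);v=np.array([.991,-.133])
for k in(-16,0,16): print(k,proj(s,[*(p+.096*u+v*k/1000),.066])[0],proj(t,[*(p+.096*u+v*k/1000),.078])[0])
E
```

```text
t 8.8 pos [ 0.4518 -0.0371  0.079 ] ytool -7.6 tilt xyz [-0.0002  0.0001 -1.    ] q [-0.329  0.607  1.993  0.     0.541 -0.197] 
shift mm [-0.6 -0.5  0.4] turn z 0.0 grip 0.019365570527158458 20.895557471540087
-16 [334.9004 189.2834] [430.4146 264.4439]
0 [328.8054 189.1574] [430.8063 257.7366]
16 [322.7195 189.031 ] [431.1942 251.0682]
```

View pics/c7.png

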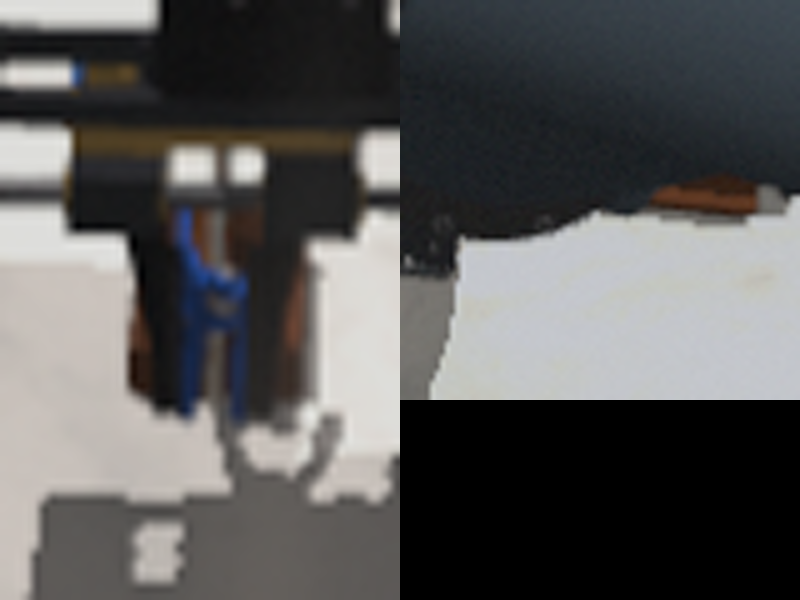

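The card line (side column 328) runs between the jaws, with the left jaw at column 324. The hinge is at about (328,196), the measured forces are near zero, and the clip is still held open (19.4 mm, 20.9 N). I'm handing in.

```bash
python3 -c "
from rig import ticket
print(ticket.hand_in())"
```

```text
the job is handed in; nothing more can be done
None
```

The job is handed in with the blue clip held squeezed fully open (20.9 N). By my measurements its jaws straddle the card's left edge about 14 mm deep and halfway up, clear of both faces; the arm hid the far jaw from both cameras.

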